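# Lock the dish turntable with its pin

## Task

Lock the dish turntable: turn its plate by the upright handle until the hole in the plate's lug lies over the hole in the base's lug, then take the long locking pin (the one with the tall knob) from the rack and put it down through both holes until its collar rests on the plate. Leave the short plug with the flat head in the rack.

Things in the scene. Friction and masses are not known exactly. Their poses are not given: they have to be found in the camera images.
- pivot (a point): turntable axis (vertical), point at the top of the round plate, 41 mm above the worktop. The turntable is a grey round base (radius 74 mm, 28 mm high, fixed to the worktop) carrying an aluminium round plate (radius 75 mm) with a stack of two closed dishes fixed on it (radius 46 mm, top 73 mm above the worktop). x and y axes are the base's: the base's lug stands out towards -x
- plate (a joint): angle of the plate about the pivot, rad, grows counterclockwise seen from above; 0 = the holes line up; range -1.4 to 0.6. The starts are negative, so the plate must be turned counterclockwise. It turns with light friction (about 1.2 N at the handle) and stays where it is left
- handle_top (a point): top centre of the upright round black handle on the plate, 100 mm from the pivot, 94 mm above the worktop; the handle is 18 mm thick and 44 mm of it is free below the top. It moves with the plate; at joint 0 it stands on the base's -y side
- plate_hole (a point): centre of the hole in the plate's lug, at the lug's top face, 40 mm above the worktop, 100 mm from the pivot; hole 30 mm wide, lug 56 x 56 mm and 10 mm thick. It moves with the plate; seen from above, the lug comes 90 degrees clockwise from the handle
- base_hole (a point): centre of the hole in the base's lug, at the lug's top face, 28 mm above the worktop, 100 mm from the pivot; hole 30 mm wide, through the lug down to the worktop; lug 60 x 60 x 28 mm. A slim wire pipette stand rises from the worktop between and behind the turntable and the pin rack: travel on the robot's side of it
- lock_pin: the locking pin, upright, 84 mm tall, 150 g; origin at the lower end of its shank, z up. Steel shank 16 mm thick, 36 mm long, foot tapered to 8 mm; steel collar 44 mm wide from 36 to 42 mm up; black round knob 24 mm thick from 42 to 84 mm. Hangs by its collar in one of the two rack holes, foot 10 mm above the worktop. Home in the turntable its foot is 4 mm above the worktop
- plug: the short plug, not to be used: shank 16 mm thick and 14 mm long under a flat black head 44 mm wide and 12 mm high; origin at the lower end of its shank, z up. It sits in the other hole of the rack, a white bridge fixed to the worktop, 60 x 160 mm, top 46 mm above the worktop, with two 22 mm holes 90 mm apart
Things that resemble listed ones, but are neither listed nor needed, are in the scene too. What is shaped like the lock_pin but yellow is not meant.

How it is judged (in metres and radians):
On the way:
1. the plate's hole lies over the base's hole (centres within 16 mm) (horizontal distance between plate_hole and base_hole below 0.016 m), for 0.2 s.
At the end, for the whole second after the job is handed in: the locking pin stands at rest through both holes: its foot within 12 mm of both hole centres and less than 10 mm above the worktop (collar on the plate), upright within 10 degrees; the plug is still in the rack (horizontal distance between lock_pin and base_hole below 0.012 m and horizontal distance between lock_pin and plate_hole below 0.012 m and height (world z) of lock_pin below 0.01 m and angle between lock_pin's own z axis and vertical below 0.17 rad and linear speed of lock_pin below 0.03 m/s); the robot touches nothing.
It fails at once if the short plug is taken out of its place in the rack (moved more than 25 mm) (distance of plug from where it was at the start of the episode above 0.025 m).
It also fails if it takes over 54 s, if anything falls off the work surface, if the arm or the gripper's body presses on something with over 40 N, if the wrist force passes 120 N, or if a joint passes its speed limit or range.

## Robot

A 6-joint arm with a two-finger parallel gripper is mounted at the origin on a cart in front of the work surface, level with it; the furniture and walls round the work are solid. World frame = base frame: x ahead of the robot, y to its left, z up, the work surface at z = 0. Lengths are in mm, angles in rad, forces in N, time in s.
With the tool pointing down it reaches from about 275 to 1000 mm from the base axis. Payload 8.4 kg.
Tool frame: the origin (TCP) lies on the mounting face of the last link; the fingertips stand 173 mm ahead of it and the grasp point (between the pads) lies 155 mm ahead of it; z points along the fingers, y is the direction in which the jaws open and shut (so a half turn about z gives the same grasp; the last joint's range is limited). The gripper opens to 85 mm and grips with 20 to 120 N. Pads are 22 mm wide; open, the fingers measure 114 mm over their backs; the gripper's body (76 mm by 85 mm) begins 54 mm behind the grasp point. The pads swing forward as they close: fully open they stand 13 mm farther back than shut.
Start: joints at [1.201, 0.353, 1.633, -0, 1.155, -0.002], TCP at [224.726, 583.205, 404.681] pointing down, gripper open.
Joint ranges: [-2.63, 2.63], [-0.92, 2.1], [0.06, 2.66], [-1.3, 4.44], [0, 2.69], [-3.02, 3.02]. Speed limits (rad/s): [2.22, 2.22, 2.79, 3.14, 3.14, 3.14].

## Interface

Orientations are given as [roll, pitch, yaw] about the fixed x, y, z axes, in that order (R = Rz(yaw) Ry(pitch) Rx(roll)).
In Python, from rig import readout, imaging, ticket gives the robot as it stands.
- The arm moves only by the tool step_arm, never from a script. Its argument "deltas" is a list of rows, each an object with "translation": the shift along the tool's x, y, z in cm, a list of three; "rot": the turn, a rotation vector about the tool's x, y, z in rad, a list of three. In form: [{"translation": [x, y, z], "rot": [rx, ry, rz]}, ...]. A call has 1 to 8 rows; each row is the pose to reach, as a shift and turn from the pose commanded when the call began, along the tool's axes at that moment; what a row does not reach only later rows make up. A row lasts 1/8 s, in which the tool goes at most 62.5 mm and 10.7 degrees, less where a joint would pass 70% of its speed; a pose out of reach is approached as far as the arm can. A call with a gripper value outside its range is refused whole. "grip" is the closure in counts, from 0 (fully open) to 255 (shut), set as the call begins (left out, the last holds). The fingers move at their own pace and stop on an object; "squeeze" is the grip in N (left out, the last holds). Time passes only in rows, so rows that repeat a pose let the fingers close. It gives the time, the measured TCP pose, the force and the opening at its end, in the units of the state.
- readout.sense(): the state, without advancing time (a new reading comes with each control period).
- imaging.grab_frame(name): name is "side" or "top"; returns a dict with "image" (420x560x3 uint8, red, green, blue), "camera_matrix" (3x3 intrinsics, pixels), "world_to_cam" (4x4, takes a point from world to camera coordinates). Camera axes: x right, y up, looking along -z (the intrinsics and any distortion apply to the point x, -y, -z); pixel columns grow to the right and rows downward; lengths in mm; the calibration is good to about 2 mm. A picture is of the moment at which its call begins. There is no depth.
- ticket.sign_off(): hands the job in, once; it reports no verdict.
The state is a dict: "clock": time; "qpos": joint angles; "qvel": joint speeds; "joint_efforts": joint torques, N m; "eef_pos": TCP position; "tcp_rot": TCP orientation; "contact_force": force on the tool from outside, world axes, zero at the start; "wrist_torque": the same for the moment, N m; "opening": opening from 0.0 (shut) to 1.0 (fully open).
Only numpy, scipy, OpenCV 4.12 (cv2) and the standard library are available. Lean on these libraries where they do the work, as an engineer would, in place of code of your own. Each camera call takes 0.05 s, during which the arm holds its last target.

## Working session

There is one attempt and no reset: what is moved stays moved. The work goes in short steps, Python scripts to look and compute and a tool call to move; the robot and the scene stay as the last step left them, time stands still between calls to the robot, and variables do not carry over. Pictures are saved under pics/ and viewed, and the job is handed in when it is done.

Besides the shell and the picture viewer there is one more tool, called after "Emit:" by a JSON object that holds its "api" and its "payload". step_arm: Moves the arm, as the interface text tells. Its arguments: {"type":"object","properties":{"deltas":{"type":"array","items":{"type":"object","properties":{"translation":{"type":"array","items":{"type":"number"}},"rot":{"type":"array","items":{"type":"number"}}}}},"grip":{"type":"number"},"squeeze":{"type":"number"}},"required":["deltas"]}

```bash
mkdir -p pics; cat > h.py <<'E'
import numpy as np, cv2
from rig import readout, imaging
def grab(n,f):
    d=imaging.grab_frame(n); cv2.imwrite('pics/'+f+'.png',d['image'][:,:,::-1]); np.savez('pics/'+f+'.npz',image=d['image'],K=d['camera_matrix'],T=d['world_to_cam'],dist=np.array(d.get('distortion',[])) ); return d
def load(f): 
    return np.load('pics/'+f+'.npz')
def ray(d,u,v):
    K,T=d['K'],d['T']; p=np.linalg.inv(K)@[u,v,1]; r=T[:3,:3].T@np.array([p[0],-p[1],-p[2]]); c=-T[:3,:3].T@T[:3,3]; return c,r
def onz(d,u,v,z):
    c,r=ray(d,u,v); return c+r*(z-c[2])/r[2]
def proj(d,P):
    q=d['T'][:3,:3]@np.array(P,float)+d['T'][:3,3]; q=d['K']@[q[0],-q[1],-q[2]]; return q[:2]/q[2]
def tri(a,b):
    (c1,r1),(c2,r2)=ray(*a),ray(*b); r1=r1/np.linalg.norm(r1); r2=r2/np.linalg.norm(r2)
    s=np.linalg.lstsq(np.c_[r1,-r2],c2-c1,rcond=None)[0]; p,q=c1+s[0]*r1,c2+s[1]*r2
    return (p+q)/2,np.linalg.norm(p-q)
E
python3 - <<'E'
from h import *
for n in('top','side'):
    d=grab(n,n+'0'); print(d.keys(),d['camera_matrix'],d['world_to_cam'])
print(readout.sense())
E
```

```text
dict_keys(['image', 'camera_matrix', 'world_to_cam']) [[472.82522657   0.         281.82923337]
 [  0.         472.82522657 211.19206867]
 [  0.           0.           1.        ]] [[ 7.47174031e-03 -9.99724369e-01 -2.22566446e-02 -7.20570842e+01]
 [ 9.92426059e-01  4.68434610e-03  1.22754121e-01 -5.04297708e+02]
 [-1.22616028e-01 -2.30052610e-02  9.92187516e-01 -1.01534075e+03]
 [ 0.00000000e+00  0.00000000e+00  0.00000000e+00  1.00000000e+00]]
dict_keys(['image', 'camera_matrix', 'world_to_cam']) [[418.16977625   0.         274.81154047]
 [  0.         418.16977625 217.03111023]
 [  0.           0.           1.        ]] [[ 9.88514025e-01 -1.50918538e-01 -7.97603846e-03 -5.19162602e+02]
 [ 1.06928680e-01  6.61134318e-01  7.42608693e-01 -7.37431848e+01]
 [-1.06800186e-01 -7.34931975e-01  6.69678066e-01 -9.32689428e+02]
 [ 0.00000000e+00  0.00000000e+00  0.00000000e+00  1.00000000e+00]]
{'clock': 0.1, 'qpos': array([ 1.20061939e+00,  3.53612660e-01,  1.63407657e+00,  3.66773035e-05,
        1.15520849e+00, -2.38422399e-03]), 'qvel': array([-6.92747577e-04, -1.68802572e-03, -1.12588745e-03, -7.41337269e-05,
        7.94804434e-04,  3.48477251e-04]), 'joint_efforts': array([ 7.39164025e-04, -6.06350827e+01, -3.42815173e+01,  2.27196250e-05,
        3.90130881e-03,  2.82334702e-05]), 'eef_pos': array([224.63017738, 583.00606299, 404.00832664]), 'tcp_rot': array([-3.14028767e+00, -3.66474233e-05,  2.77378508e+00]), 'contact_force': array([-0.21121656, -0.85529371, -0.24455595]), 'wrist_torque': array([-0.02112499,  0.00624851, -0.07316436]), 'opening': 1.0024591596276722}
```

View pics/top0.png

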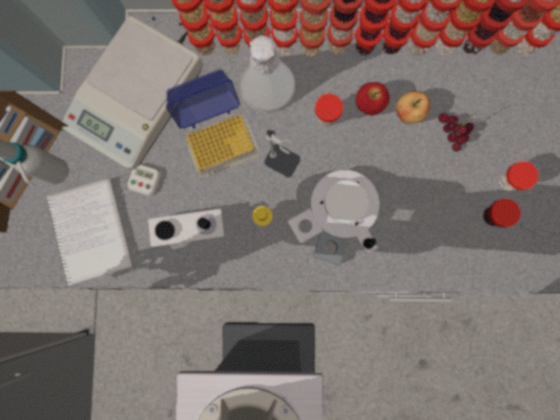

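View pics/side0.png

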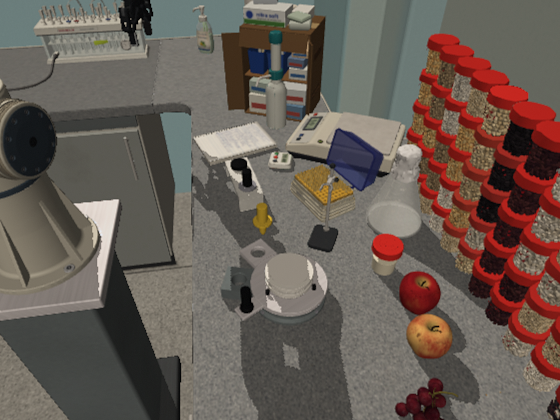

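```bash
python3 - <<'E'
from h import *
a=load('top0')['image'];b=load('side0')['image']
A=cv2.resize(a[150:280,140:400],None,fx=3,fy=3,interpolation=3)
cv2.imwrite('pics/ct.png',A[:,:,::-1])
B=cv2.resize(b[145:335,190:350],None,fx=3.15,fy=3.15,interpolation=3)
cv2.imwrite('pics/cs.png',B[:,:,::-1])
E
```

```text
(no output)
```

View pics/ct.png

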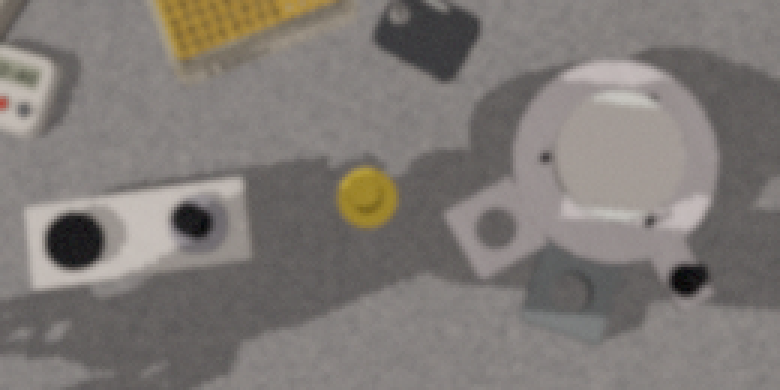

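View pics/cs.png

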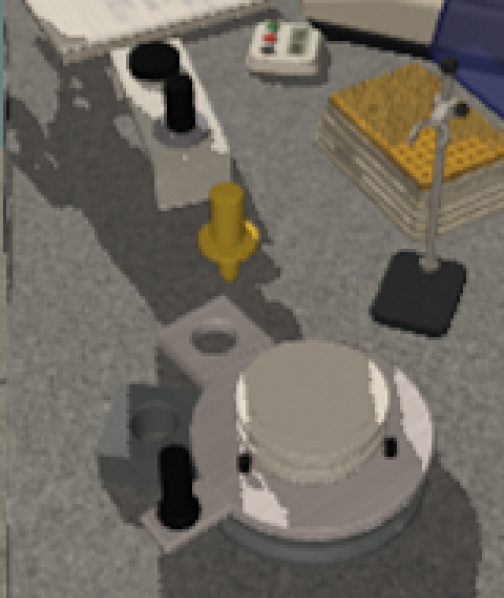

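```bash
python3 - <<'E'
from h import *
t=load('top0');s=load('side0')
print('cams',ray(t,0,0)[0],ray(s,0,0)[0])
for nm,d,(u0,u1,v0,v1) in(('top',t,(150,400,190,260)),('side',s,(215,330,150,320))):
    g=d['image'][v0:v1,u0:u1].max(2)
    m=(g<45).astype(np.uint8)
    n,l,st,c=cv2.connectedComponentsWithStats(m)
    for i in range(1,n):
        if st[i,4]>8: print(nm,st[i,:2]+[u0,v0],st[i,2:],c[i]+[u0,v0])
f=lambda x,y:(140+(x+.5)/3-.5,150+(y+.5)/3-.5)
g=lambda x,y:(190+(x+.5)/3.15-.5,145+(y+.5)/3.15-.5)
print('platehole',onz(t,*f(497,229),40),onz(s,*g(213,336),40))
print('basehole',onz(t,*f(574,291),28),onz(s,*g(155,424),28))
print('handle top',onz(t,*f(694,275),94),onz(s,*g(176,453),94))
print('dish top ctr',onz(t,*f(621,151),73))
print('plate edges',[onz(t,*f(*p),41) for p in((512,160),(718,160),(615,58),(615,264))])
print('pin knob top',onz(t,*f(187,222),94),onz(s,*g(179,82),94))
print('collar', onz(t,*f(197,221),52),onz(s,*g(181,132),52))
E
```

```text
cams [ 376.51952889  -93.03309695 1067.70928613] [ 421.47337106 -715.06039454  675.22312139]
top [199 219] [11 10 80] [204.0375 223.2625]
top [156 222] [ 18  16 220] [164.53181818 229.78181818]
top [364 239] [11  9 77] [368.97402597 242.61038961]
side [289 152] [ 38  12 150] [307.94666667 157.44666667]
side [231 158] [ 21  29 314] [242.42356688 170.54140127]
side [308 225] [ 22  27 415] [319.84337349 239.00963855]
side [312 284] [ 4  6 18] [313.66666667 286.5       ]
side [240 286] [ 14  27 288] [245.69097222 299.50694444]
side [266 289] [ 3  6 16] [267.0625 291.8125]
platehole [ 471.24393714 -120.69355771   40.        ] [ 470.69336907 -117.42050468   40.        ]
basehole [ 427.20894205 -177.2603181    28.        ] [ 426.38320045 -175.76644965   28.        ]
handle top [ 435.43483456 -253.82902063   94.        ] [ 435.57972841 -253.17033782   94.        ]
dish top ctr [ 524.00368712 -207.27968128   73.        ]
plate edges [array([ 521.77567011, -131.53885233,   41.        ]), array([ 522.42371825, -281.28192143,   41.        ]), array([ 597.85240945, -207.19879676,   41.        ]), array([ 446.23684596, -205.8647036 ,   41.        ])]
pin knob top [469.96723032  95.16543908  94.        ] [472.66479138  95.52212452  94.        ]
collar [474.76159011  96.0544262   52.        ] [471.25521964  88.58293622  52.        ]
```

The top view shows three pin-like candidates. The yellow pin at (262,215) is excluded by its colour. The wide flat black head at (165,230) is the plug. The slim black knob over a steel collar at (204,223), seen tall in the side crop at (180,100), is the lock_pin. The plate is at about -43°, and the handle is at top (369,242).

```bash
cat >> h.py <<'E'
from scipy.spatial.transform import Rotation as R
def delta(pos,yaw,frm=None):
    s=readout.sense()
    p0=s['eef_pos'] if frm is None else np.array(frm[0]); R0=R.from_euler('xyz',s['tcp_rot'] if frm is None else frm[1])
    Rt=R.from_euler('xyz',[np.pi,0,np.radians(yaw)])
    return np.round(R0.inv().apply(np.array(pos)-p0)/10,2),np.round((R0.inv()*Rt).as_rotvec(),3)
E
python3 - <<'E'
from h import *
print(delta([435.5,-253.5,390],28.4))
t=load('top0')
print('plug',onz(t,164.5,229.8,58),'yellow',onz(t,262,215,84))
E
```

```text
(array([-49.75, -70.47,   1.49]), array([-1.000e-03,  1.000e-03,  2.278e+00]))
plug [459.72569364 182.84081694  58.        ] yellow [489.84655062 -28.69745216  84.        ]
```

Emit:
{"api": "step_arm", "payload": {"deltas": [{"translation":[-49.75,-70.47,1.49],"rot":[-0.001,0.001,2.278]},{"translation":[-49.75,-70.47,1.49],"rot":[-0.001,0.001,2.278]},{"translation":[-49.75,-70.47,1.49],"rot":[-0.001,0.001,2.278]},{"translation":[-49.75,-70.47,1.49],"rot":[-0.001,0.001,2.278]},{"translation":[-49.75,-70.47,1.49],"rot":[-0.001,0.001,2.278]},{"translation":[-49.75,-70.47,1.49],"rot":[-0.001,0.001,2.278]},{"translation":[-49.75,-70.47,1.49],"rot":[-0.001,0.001,2.278]},{"translation":[-49.75,-70.47,1.49],"rot":[-0.001,0.001,2.278]}], "grip": 0}}

```text
clock: 1.1
eef_pos: [346.8, 96.6, 396.2]
tcp_rot: [3.141, -0.001, 1.268]
contact_force: [1.4, 0.2, 0.6]
opening: 0.998
```

```bash
python3 - <<'E'
from h import *
print(delta([435.5,-253.5,390],28.4),readout.sense()['eef_pos'])
E
```

```text
(array([-30.78,  18.9 ,   0.59]), array([ 0.   , -0.001,  0.773])) [346.81017262  96.5794596  396.16308939]
```

Emit:
{"api": "step_arm", "payload": {"deltas": [{"translation":[-30.8,18.9,0.6],"rot":[0,0,0.773]},{"translation":[-30.8,18.9,0.6],"rot":[0,0,0.773]},{"translation":[-30.8,18.9,0.6],"rot":[0,0,0.773]},{"translation":[-30.8,18.9,0.6],"rot":[0,0,0.773]},{"translation":[-30.8,18.9,0.6],"rot":[0,0,0.773]},{"translation":[-30.8,18.9,0.6],"rot":[0,0,0.773]},{"translation":[-30.8,18.9,0.6],"rot":[0,0,0.773]},{"translation":[-30.8,18.9,0.6],"rot":[0,0,0.773]}]}}

```text
clock: 2.1
eef_pos: [437.0, -251.0, 389.2]
tcp_rot: [-3.139, 0.0, 0.5]
contact_force: [-0.8, 0.4, 0.7]
opening: 0.998
```

```bash
python3 - <<'E'
from h import *
s=readout.sense();print(delta([435.5,-253.5,230],28.4),s['eef_pos'],s['tcp_rot'])
grab('side','side1')
E
```

```text
(array([-0.26,  0.18, 15.92]), array([-0.002,  0.   ,  0.004])) [ 437.04381585 -250.98749115  389.22574743] [-3.13935116e+00  3.62183797e-05  5.00154787e-01]
```

View pics/side1.png

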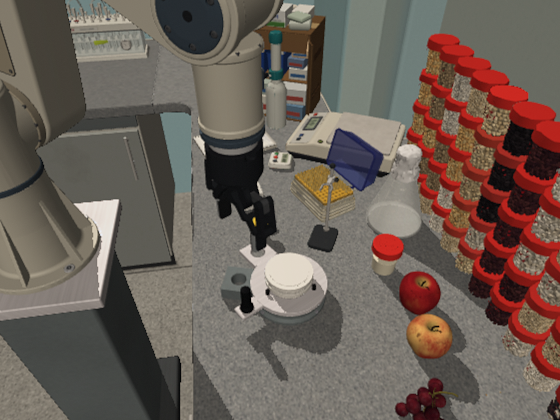

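The gripper hangs above the turntable, with the handle at (246,300) still clear below it. I'll descend.

Emit:
{"api": "step_arm", "payload": {"deltas": [{"translation":[-0.2,0.1,5],"rot":[0,0,0]},{"translation":[-0.2,0.1,10],"rot":[0,0,0]},{"translation":[-0.2,0.1,14],"rot":[0,0,0]},{"translation":[-0.2,0.1,15.9],"rot":[0,0,0]},{"translation":[-0.2,0.1,15.9],"rot":[0,0,0]},{"translation":[-0.2,0.1,15.9],"rot":[0,0,0]}]}}

```text
clock: 2.9
eef_pos: [436.7, -252.6, 231.8]
tcp_rot: [3.141, -0.001, 0.502]
contact_force: [0.6, -0.7, 0.5]
opening: 0.999
```

```bash
python3 - <<'E'
from h import *
s=readout.sense();print(s['eef_pos'],s['tcp_rot'],s['contact_force'])
a=grab('side','side2')['image'];b=grab('top','top2')['image']
o=np.hstack([cv2.resize(a[180:340,190:350],(400,400)),cv2.resize(b[150:280,280:410],(400,400))])
cv2.imwrite('pics/c2.png',o[:,:,::-1])
E
```

```text
[ 436.66604569 -252.595168    231.77431274] [ 3.14129539e+00 -1.18287390e-03  5.01815105e-01] [ 0.62541427 -0.70249138  0.45600197]
```

View pics/c2.png

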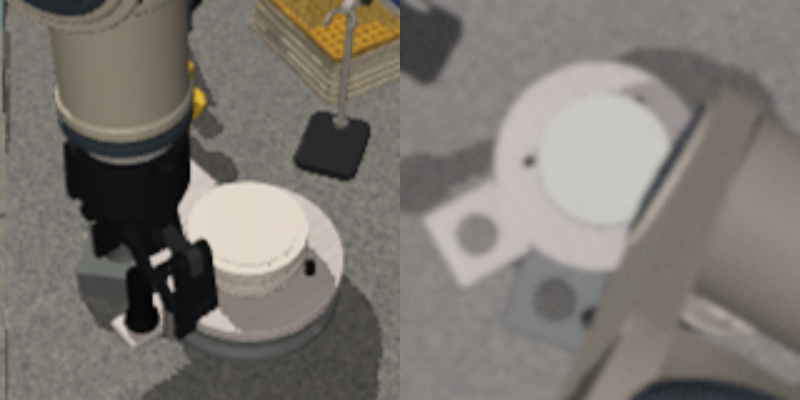

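Both fingers straddle the handle (left panel about (140,290)). I'll close on it.

Emit:
{"api": "step_arm", "payload": {"deltas": [{"translation":[0,0,0],"rot":[0,0,0]},{"translation":[0,0,0],"rot":[0,0,0]},{"translation":[0,0,0],"rot":[0,0,0]},{"translation":[0,0,0],"rot":[0,0,0]},{"translation":[0,0,0],"rot":[0,0,0]},{"translation":[0,0,0],"rot":[0,0,0]},{"translation":[0,0,0],"rot":[0,0,0]},{"translation":[0,0,0],"rot":[0,0,0]}], "grip": 255, "squeeze": 30}}

```text
clock: 4.0
eef_pos: [436.3, -253.2, 231.0]
tcp_rot: [-3.141, -0.001, 0.501]
contact_force: [-1.9, -1.2, 4.8]
opening: 0.201
```

```bash
python3 - <<'E'
from h import *
s=readout.sense();print(s['eef_pos'],s['tcp_rot'],s['contact_force'],s['opening'])
# arc from current tcp about the pivot by 43 deg in 8 and 24 steps
piv=np.array([522.5,-206.5]);p0=s['eef_pos'][:2]-piv;print(np.hypot(*p0),np.degrees(np.arctan2(p0[1],p0[0])))
yaw0=s['tcp_rot'][2];R0=R.from_euler('xyz',s['tcp_rot'])
for a in np.radians(np.arange(4,45,4)):
    c,sn=np.cos(a),np.sin(a); q=piv+[c*p0[0]-sn*p0[1],sn*p0[0]+c*p0[1]]
    d=R0.inv().apply(np.r_[q-s['eef_pos'][:2],0])/10
    print(round(np.degrees(a)),np.round(d,2),round(-a,3))
E
```

```text
[ 436.31324777 -253.22711896  230.97084696] [-3.14133905e+00 -6.54145690e-04  5.00782216e-01] [-1.86855871 -1.15456315  4.76172997] 0.20112863660788252
98.03866535983542 -151.53516578069443
4 [ 0.02  0.68 -0.  ] -0.07
8 [ 0.09  1.36 -0.  ] -0.14
12 [ 0.21  2.04 -0.  ] -0.209
16 [ 0.37  2.7  -0.  ] -0.279
20 [ 0.58  3.36 -0.  ] -0.349
24 [ 0.83  3.99 -0.  ] -0.419
28 [ 1.13  4.61 -0.  ] -0.489
32 [ 1.47  5.2  -0.  ] -0.559
36 [ 1.85  5.77 -0.  ] -0.628
40 [ 2.27  6.31 -0.  ] -0.698
44 [2.72 6.82 0.  ] -0.768
```

Emit:
{"api": "step_arm", "payload": {"deltas": [{"translation":[0.02,0.68,0],"rot":[0,0,-0.07]},{"translation":[0.09,1.36,0],"rot":[0,0,-0.14]},{"translation":[0.21,2.04,0],"rot":[0,0,-0.209]},{"translation":[0.37,2.7,0],"rot":[0,0,-0.279]},{"translation":[0.58,3.36,0],"rot":[0,0,-0.349]},{"translation":[0.83,3.99,0],"rot":[0,0,-0.419]},{"translation":[1.13,4.61,0],"rot":[0,0,-0.489]},{"translation":[1.47,5.2,0],"rot":[0,0,-0.559]}]}}

```text
clock: 5.0
eef_pos: [474.5, -291.6, 231.0]
tcp_rot: [-3.142, -0.001, 1.062]
contact_force: [0.4, 3.4, 6.2]
opening: 0.204
```

```bash
python3 - <<'E'
from h import *
s=readout.sense();print(s['eef_pos'],s['tcp_rot'],s['contact_force'],s['opening'])
piv=np.array([522.5,-206.5]);p=s['eef_pos'][:2]-piv;print(np.hypot(*p),np.degrees(np.arctan2(p[1],p[0]))+151.5)
b=grab('top','top3')['image']
cv2.imwrite('pics/c3.png',cv2.resize(b[150:280,280:410],(520,520))[:,:,::-1])
E
```

```text
[ 474.47397931 -291.56045827  230.96163697] [-3.14153709e+00 -1.36977286e-03  1.06183010e+00] [0.42117044 3.43448152 6.1749005 ] 0.2040622395551317
97.68203634136536 32.05047474266303
```

View pics/c3.png

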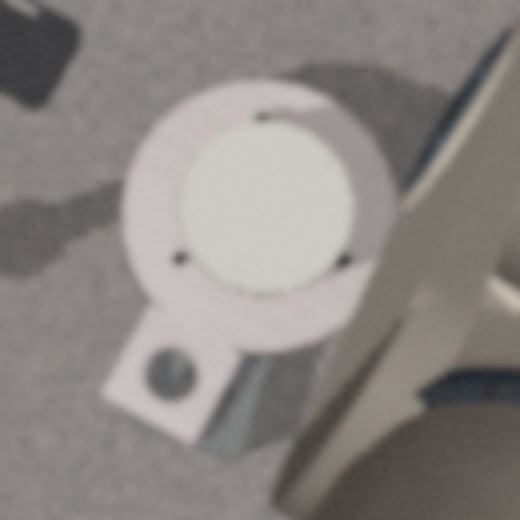

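```bash
python3 - <<'E'
from h import *
t=load('top3');p=onz(t,322.4,243.4,40);print(p)
piv=np.array([522.5,-206.5]);
for q in((p[0],p[1]),(427.2,-177.3),(426.4,-175.8)):
    v=np.array(q)-piv;print(np.hypot(*v),np.degrees(np.arctan2(v[1],v[0])))
# pivot by plate outline in top0 & top3: ellipse of bright plate
s=readout.sense()
p0=s['eef_pos'][:2]-piv;R0=R.from_euler('xyz',s['tcp_rot'])
for a in np.radians(np.arange(2,15,2)):
    c,sn=np.cos(a),np.sin(a); q=piv+[c*p0[0]-sn*p0[1],sn*p0[0]+c*p0[1]]
    d=R0.inv().apply(np.r_[q-s['eef_pos'][:2],0])/10
    print(round(np.degrees(a)),np.round(d,2),round(-a,3))
E
```

```text
[ 433.57640097 -157.71753181   40.        ]
101.42551783594826 151.25133167950122
99.6731157333812 162.96489159940512
100.884587524557 162.28345590312682
2 [0.01 0.34 0.  ] -0.035
4 [0.02 0.68 0.  ] -0.07
6 [0.05 1.02 0.  ] -0.105
8 [0.09 1.36 0.  ] -0.14
10 [0.15 1.7  0.  ] -0.175
12 [0.21 2.03 0.  ] -0.209
14 [0.29 2.36 0.  ] -0.244
```

Emit:
{"api": "step_arm", "payload": {"deltas": [{"translation":[0.01,0.34,0],"rot":[0,0,-0.035]},{"translation":[0.02,0.68,0],"rot":[0,0,-0.07]},{"translation":[0.05,1.02,0],"rot":[0,0,-0.105]},{"translation":[0.09,1.36,0],"rot":[0,0,-0.14]},{"translation":[0.15,1.7,0],"rot":[0,0,-0.175]},{"translation":[0.19,1.92,0],"rot":[0,0,-0.198]},{"translation":[0.19,1.92,0],"rot":[0,0,-0.198]},{"translation":[0.19,1.92,0],"rot":[0,0,-0.198]}]}}

```text
clock: 6.05
eef_pos: [492.1, -299.1, 231.0]
tcp_rot: [3.141, -0.001, 1.257]
contact_force: [2.6, 1.8, 4.9]
opening: 0.202
```

```bash
python3 - <<'E'
from h import *
s=readout.sense();print(s['eef_pos'],s['tcp_rot'],s['contact_force'],s['opening'])
b=grab('top','top4')['image'];a=grab('side','side4')['image']
o=np.hstack([cv2.resize(b[200:265,295:360],(390,390),interpolation=3),cv2.resize(a[230:310,210:290],(400,390),interpolation=3)])
cv2.imwrite('pics/c4.png',o[:,:,::-1])
E
```

```text
[ 492.12726005 -299.14869353  231.01407375] [ 3.14073540e+00 -1.23464495e-03  1.25669065e+00] [2.6469906  1.78373964 4.87137224] 0.20248794261260022
```

View pics/c4.png

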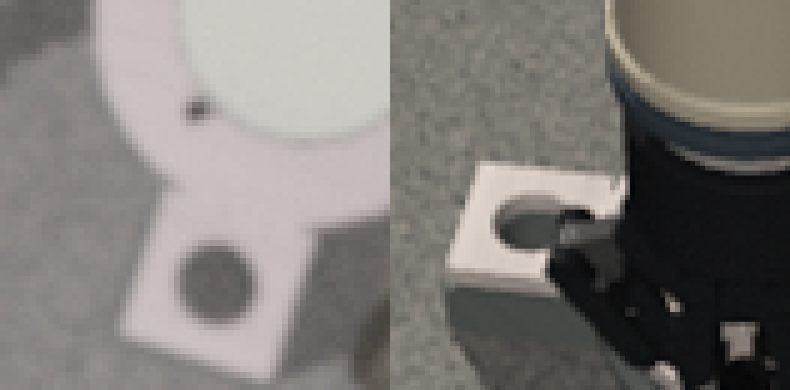

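The plate lug now covers the base lug. The hole is at top (330.6,246.8), and the two lugs' edges line up in the side view.

```bash
python3 - <<'E'
from h import *
t=load('top4');p=onz(t,330.6,246.75,40);print(p)
v=p[:2]-[522.5,-206.5];print(np.hypot(*v),np.degrees(np.arctan2(v[1],v[0])))
s=load('side4');print(onz(s,210+(147.5)/5-.5,230+(222)/390*80-.5,40))
g=t['image'][235:260,318:343].astype(int);print(g[...,0])
E
```

```text
[ 426.43819652 -175.42284281   40.        ]
100.96365577222504 162.0729773867406
[ 427.49001157 -175.17072653   40.        ]
[[132 131 148 170 187 195 197 196 199 199 199 199 199 196 194 197 200 200
  199 201 200 200 200 199 199]
 [134 135 157 179 192 197 196 196 196 197 197 198 197 198 196 199 199 200
  200 200 200 200 199 200 200]
 [129 136 162 185 196 198 196 197 198 195 197 196 196 198 197 197 199 198
  200 201 199 198 197 200 200]
 [128 142 171 190 197 201 200 197 198 196 196 195 194 195 194 195 197 199
  199 200 200 199 199 200 199]
 [131 154 179 194 198 200 199 201 196 194 191 186 184 183 185 190 193 197
  196 199 197 197 199 199 199]
 [138 161 184 195 200 199 200 197 191 182 169 165 160 160 162 173 183 190
  194 196 197 196 198 198 199]
 [146 173 190 197 199 200 198 189 178 160 139 128 122 121 125 143 162 181
  189 196 197 198 197 197 197]
 [154 180 193 200 199 200 192 178 154 129 113 104 102 101 100 103 127 156
  179 191 196 198 198 198 197]
 [161 186 195 200 199 195 183 157 130 108 102 100 101 102  97  98 103 127
  158 182 196 198 198 198 198]
 [170 189 199 199 199 192 172 
[... 950 characters left out ...]
88 174 158 145 138 130 136 144 159 175
  187 195 199 198 197 196 180]
 [203 201 202 202 203 200 200 201 197 192 185 176 172 168 171 177 183 191
  193 196 199 199 197 192 173]
 [196 198 199 202 201 202 202 201 203 201 197 194 193 191 192 193 196 198
  196 198 199 198 196 186 161]
 [178 183 190 195 198 201 201 203 202 200 200 201 200 200 199 199 200 200
  198 199 198 197 193 180 153]
 [149 156 166 176 184 190 196 198 200 202 203 202 202 202 202 202 201 200
  199 199 200 198 190 173 143]
 [131 134 142 147 156 167 175 184 189 195 197 199 201 201 201 202 202 200
  200 201 200 198 190 165 133]
 [135 133 131 132 134 137 148 156 167 176 183 191 195 198 201 200 203 202
  201 200 201 197 185 158 126]]
```

Plate hole (426.9,-175.3) and base hole (426.8,-176.5) agree within about 2 mm. I'll release the handle and rise.

Emit:
{"api": "step_arm", "payload": {"deltas": [{"translation":[0,0,0],"rot":[0,0,0]},{"translation":[0,0,0],"rot":[0,0,0]},{"translation":[0,0,0],"rot":[0,0,0]},{"translation":[0,0,0],"rot":[0,0,0]},{"translation":[0,0,-3],"rot":[0,0,0]},{"translation":[0,0,-8],"rot":[0,0,0]},{"translation":[0,0,-13],"rot":[0,0,0]},{"translation":[0,0,-16],"rot":[0,0,0]}], "grip": 0}}

```text
clock: 7.15
eef_pos: [492.0, -299.7, 393.5]
tcp_rot: [3.139, -0.0, 1.258]
contact_force: [0.6, -0.3, -1.0]
opening: 0.999
```

```bash
python3 - <<'E'
from h import *
s=readout.sense();print(s['eef_pos'],s['tcp_rot'],s['contact_force'],s['opening'])
print(delta([471,95.5,390],99))
b=grab('top','top5')['image']
cv2.imwrite('pics/c5.png',cv2.resize(b[170:280,140:390],(800,352),interpolation=3)[:,:,::-1])
E
```

```text
[ 492.00415143 -299.68423685  393.50092031] [ 3.13878372e+00 -1.16539000e-04  1.25773628e+00] [ 0.55875821 -0.30063278 -0.96066013] 0.9987145174596812
(array([ 36.95, -14.17,   0.31]), array([ 0.003,  0.001, -0.47 ]))
```

View pics/c5.png

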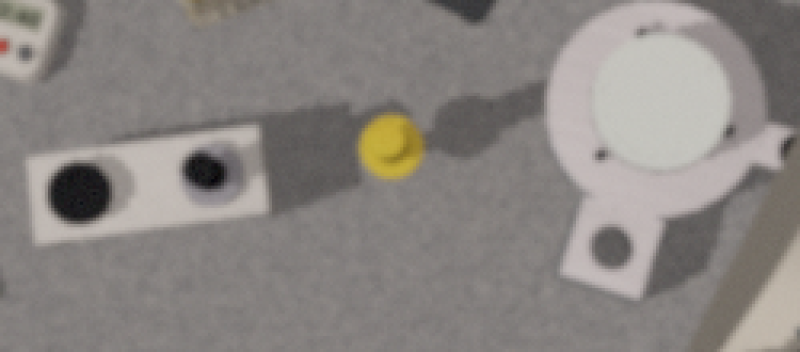

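The plate stayed aligned after release, with the hole at crop (612,246). The pin knob is at crop (206,170) and the yellow decoy at (392,146). Next is a measured, enlarged check of the pin.

```bash
python3 - <<'E'
from h import *
t=load('top5');s=load('side4')
A=t['image'][200:250,150:230];B=s['image'][145:205,215:275]
cv2.imwrite('pics/c6.png',np.hstack([cv2.resize(A,(480,300),interpolation=3),cv2.resize(B,(300,300),interpolation=3)])[:,:,::-1])
g=A.max(2);n,l,st,c=cv2.connectedComponentsWithStats((g<60).astype(np.uint8))
for i in range(1,n):
    if st[i,4]>8: print(st[i],c[i]+[150,200])
print(delta([430,-100,390],99), delta([471,95.5,390],99))
E
```

```text
[48 18 12 11 93] [203.69892473 223.20430108]
[  6  22  18  17 244] [164.52459016 229.88114754]
(array([ 17.11, -12.13,   0.58]), array([ 0.007,  0.002, -0.47 ])) (array([ 36.97, -14.25,   0.55]), array([ 0.007,  0.002, -0.47 ]))
```

View pics/c6.png

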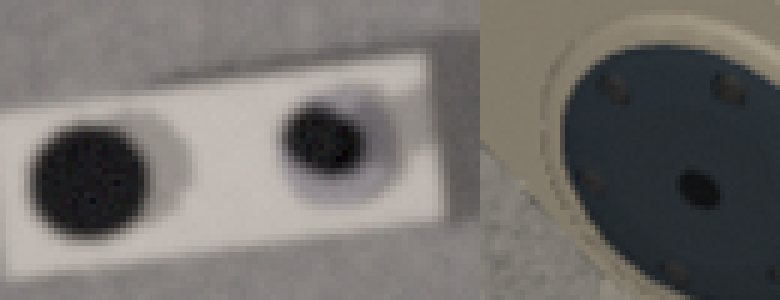

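The crop shows the wide flat plug head at (90,180) and the slim knob on a steel collar at (322,140). The second one is the lock_pin.

```bash
python3 - <<'E'
from h import *
t=load('top5');s=load('side0')
print(onz(t,205.9,223.75,52),onz(t,202.8,222.3,94),onz(t,203.7,223.2,80))
b=s['image'][150:200,215:275]
g=b.max(2);n,l,st,c=cv2.connectedComponentsWithStats((g<45).astype(np.uint8))
print(st,c)
B=cv2.resize(s['image'][150:200,220:280],(720,600),interpolation=3);cv2.imwrite('pics/c7.png',B[:,:,::-1])
E
```

```text
[473.86183406  94.79756036  52.        ] [472.82702967  93.57755754  94.        ] [472.31714153  94.30366724  80.        ]
[[   0    0   60   50 2686]
 [  16    8   21   29  314]] [[29.74274013 24.96276992]
 [27.42356688 20.54140127]]
```

View pics/c7.png

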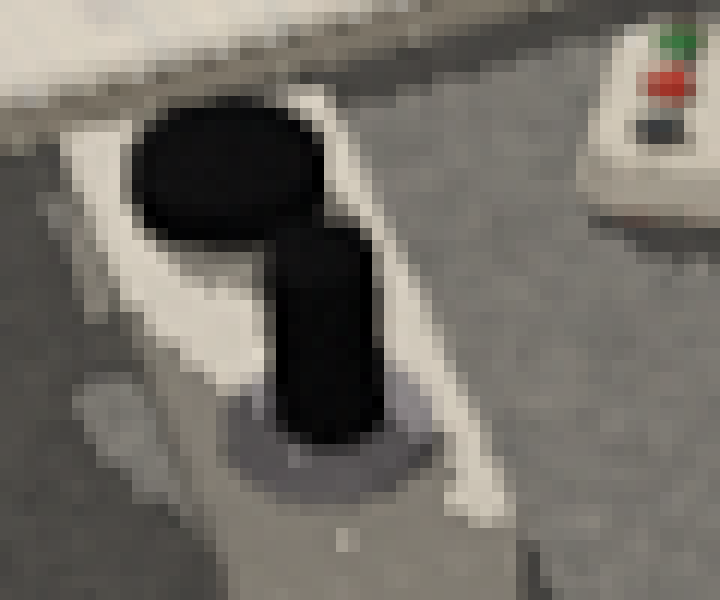

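Emit:
{"api": "step_arm", "payload": {"deltas": [{"translation":[17.1,-12.1,0.6],"rot":[0,0,-0.47]},{"translation":[17.1,-12.1,0.6],"rot":[0,0,-0.47]},{"translation":[17.1,-12.1,0.6],"rot":[0,0,-0.47]},{"translation":[17.1,-12.1,0.6],"rot":[0,0,-0.47]},{"translation":[37,-14.2,0.5],"rot":[0,0,-0.47]},{"translation":[37,-14.2,0.5],"rot":[0,0,-0.47]},{"translation":[37,-14.2,0.5],"rot":[0,0,-0.47]},{"translation":[37,-14.2,0.5],"rot":[0,0,-0.47]}]}}

```text
clock: 8.2
eef_pos: [470.9, 99.3, 386.0]
tcp_rot: [3.141, -0.001, 1.731]
contact_force: [-0.4, -0.6, -0.2]
opening: 1.002
```

```bash
python3 - <<'E'
from h import *
s=load('side0');print(onz(s,247.3,185.8,52),onz(s,246.7,170.3,94))
print(delta([473,94.5,230],99),readout.sense()['eef_pos'])
E
```

```text
[471.99758477  91.51345826  52.        ] [473.33000976  97.01026433  94.        ]
(array([-0.53,  0.12, 15.6 ]), array([ 0.001, -0.001,  0.004])) [470.90637581  99.28471403 386.0199427 ]
```

Emit:
{"api": "step_arm", "payload": {"deltas": [{"translation":[-0.5,0.2,3],"rot":[0,0,0]},{"translation":[-0.5,0.2,7],"rot":[0,0,0]},{"translation":[-0.5,0.2,7],"rot":[0,0,0]}]}}

```text
clock: 8.57
eef_pos: [472.0, 90.8, 313.8]
tcp_rot: [-3.136, -0.0, 1.727]
contact_force: [-0.5, 0.5, 0.3]
opening: 0.997
```

```bash
python3 - <<'E'
from h import *
print(readout.sense()['eef_pos'],delta([473,94.5,230],99))
b=grab('side','side8')['image']
cv2.imwrite('pics/c8.png',cv2.resize(b[90:230,150:330],(720,560),interpolation=3)[:,:,::-1])
E
```

```text
[471.97737677  90.79887016 313.8253612 ] (array([0.35, 0.21, 8.38]), array([-0.006, -0.   , -0.001]))
```

View pics/c8.png

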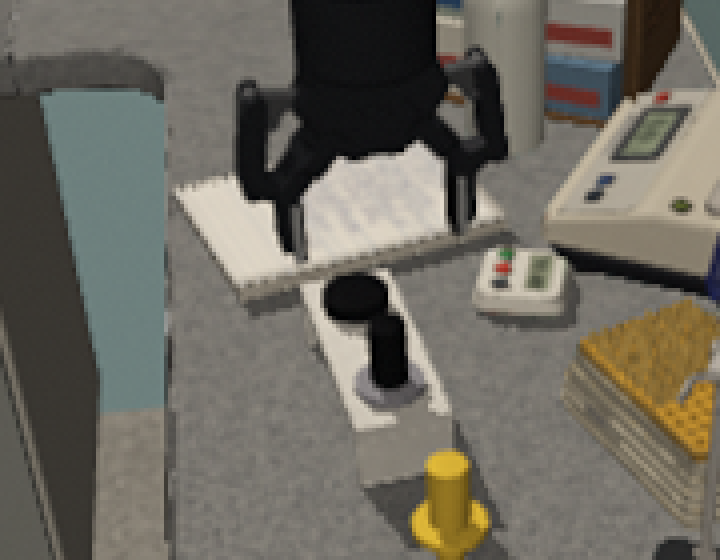

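The jaws straddle the knob from either side, clear of the plug (crop (355,300)). I'll continue down.

Emit:
{"api": "step_arm", "payload": {"deltas": [{"translation":[0.3,0.15,3],"rot":[0,0,0]},{"translation":[0.3,0.15,6],"rot":[0,0,0]},{"translation":[0.3,0.15,8.2],"rot":[0,0,0]},{"translation":[0.3,0.15,8.2],"rot":[0,0,0]},{"translation":[0.3,0.15,8.2],"rot":[0,0,0]}]}}

```text
clock: 9.25
eef_pos: [475.3, 94.9, 235.7]
tcp_rot: [3.139, -0.001, 1.727]
contact_force: [0.3, 0.2, 0.3]
opening: 0.997
```

```bash
python3 - <<'E'
from h import *
s=readout.sense();print(s['eef_pos'],s['contact_force'],delta([473,94.5,230],99))
b=grab('side','side9')['image']
cv2.imwrite('pics/c9.png',cv2.resize(b[110:220,190:310],(600,550),interpolation=3)[:,:,::-1])
E
```

```text
[475.25684734  94.87097154 235.65765037] [0.29140727 0.2236799  0.2853106 ] (array([-0.  , -0.23,  0.57]), array([ 0.002, -0.001, -0.   ]))
```

View pics/c9.png

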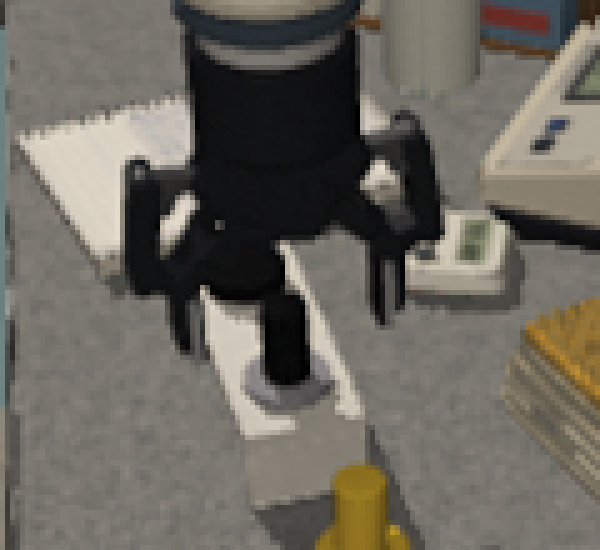

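The fingers sit evenly on both sides of the knob (crop (285,340)). I'll make a small correction, then close.

Emit:
{"api": "step_arm", "payload": {"deltas": [{"translation":[0,-0.2,0.5],"rot":[0,0,0]},{"translation":[0,-0.2,0.5],"rot":[0,0,0]},{"translation":[0,-0.2,0.5],"rot":[0,0,0]},{"translation":[0,-0.2,0.5],"rot":[0,0,0]},{"translation":[0,-0.2,0.5],"rot":[0,0,0]},{"translation":[0,-0.2,0.5],"rot":[0,0,0]},{"translation":[0,-0.2,0.5],"rot":[0,0,0]},{"translation":[0,-0.2,0.5],"rot":[0,0,0]}], "grip": 255, "squeeze": 50}}

```text
clock: 10.3
eef_pos: [472.5, 94.7, 229.3]
tcp_rot: [3.141, -0.001, 1.728]
contact_force: [-1.3, 0.3, 5.0]
opening: 0.267
```

Emit:
{"api": "step_arm", "payload": {"deltas": [{"translation":[0,0,0],"rot":[0,0,0]},{"translation":[0,0,-1.5],"rot":[0,0,0]},{"translation":[0,0,-3.5],"rot":[0,0,0]},{"translation":[0,0,-6],"rot":[0,0,0]},{"translation":[0,0,-9],"rot":[0,0,0]},{"translation":[0,0,-12],"rot":[0,0,0]},{"translation":[0,0,-12],"rot":[0,0,0]},{"translation":[0,0,-12],"rot":[0,0,0]}]}}

```text
clock: 11.3
eef_pos: [472.0, 94.5, 348.8]
tcp_rot: [-3.142, -0.001, 1.728]
contact_force: [-0.0, 0.2, -1.5]
opening: 0.268
```

```bash
python3 - <<'E'
from h import *
s=readout.sense();print(s['eef_pos'],s['contact_force'],s['opening'],delta([426.8,-176,352],150))
b=grab('side','side10')['image']
cv2.imwrite('pics/c10.png',cv2.resize(b[60:240,170:350],(600,600),interpolation=3)[:,:,::-1])
E
```

```text
[471.9922223   94.45959671 348.81524207] [-0.00321635  0.20585305 -1.45414048] 0.2684932180163475 (array([-26.01,  -8.69,  -0.34]), array([ 0.   , -0.001, -0.89 ]))
```

View pics/c10.png

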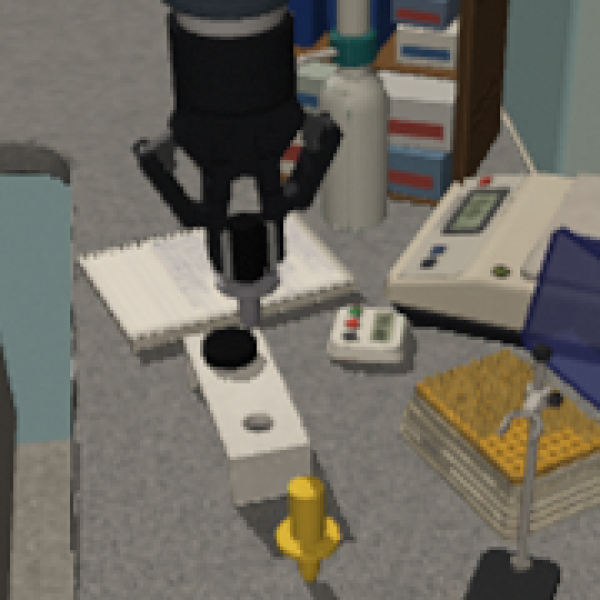

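The pin hangs straight in the grip (crop (245,270)), the plug remains at (230,348), and the rack hole is empty. I'll carry it over.

Emit:
{"api": "step_arm", "payload": {"deltas": [{"translation":[-3,-1,-0.3],"rot":[0,0,-0.1]},{"translation":[-7.5,-2.5,-0.3],"rot":[0,0,-0.25]},{"translation":[-12,-4,-0.3],"rot":[0,0,-0.4]},{"translation":[-16.5,-5.5,-0.3],"rot":[0,0,-0.55]},{"translation":[-21,-7,-0.3],"rot":[0,0,-0.7]},{"translation":[-24.5,-8.2,-0.3],"rot":[0,0,-0.84]},{"translation":[-26,-8.7,-0.3],"rot":[0,0,-0.89]},{"translation":[-26,-8.7,-0.3],"rot":[0,0,-0.89]}]}}

```text
clock: 12.35
eef_pos: [426.6, -176.6, 350.8]
tcp_rot: [3.141, -0.002, 2.615]
contact_force: [-0.6, 0.1, -2.3]
opening: 0.263
```

```bash
python3 - <<'E'
from h import *
s=readout.sense();print(s['eef_pos'],s['tcp_rot'],s['contact_force'],s['opening'],delta([426.8,-176,270],150))
E
```

```text
[ 426.58499751 -176.60020929  350.77846717] [ 3.14108451e+00 -2.28923845e-03  2.61546352e+00] [-0.61011161  0.05558678 -2.26984101] 0.26334733214812756 (array([-0.01,  0.06,  8.08]), array([ 0.001, -0.002, -0.003]))
```

Emit:
{"api": "step_arm", "payload": {"deltas": [{"translation":[0,0,2],"rot":[0,0,0]},{"translation":[0,0,4.5],"rot":[0,0,0]},{"translation":[0,0,7],"rot":[0,0,0]},{"translation":[0,0,7.8],"rot":[0,0,0]},{"translation":[0,0,7.8],"rot":[0,0,0]}]}}

```text
clock: 12.98
eef_pos: [427.1, -175.3, 273.5]
tcp_rot: [3.141, -0.002, 2.618]
contact_force: [0.1, 1.1, -2.3]
opening: 0.268
```

```bash
python3 - <<'E'
from h import *
s=readout.sense();print(s['eef_pos'],s['contact_force'],s['opening'])
b=grab('side','side11')['image'];a=grab('top','top11')['image']
cv2.imwrite('pics/c11.png',np.hstack([cv2.resize(b[190:310,190:310],(480,480),interpolation=3),cv2.resize(a[200:280,290:340],(300,480),interpolation=3)])[:,:,::-1])
E
```

```text
[ 427.11451304 -175.29073424  273.46118082] [ 0.07334358  1.07358201 -2.29994625] 0.2679199855849036
```

View pics/c11.png

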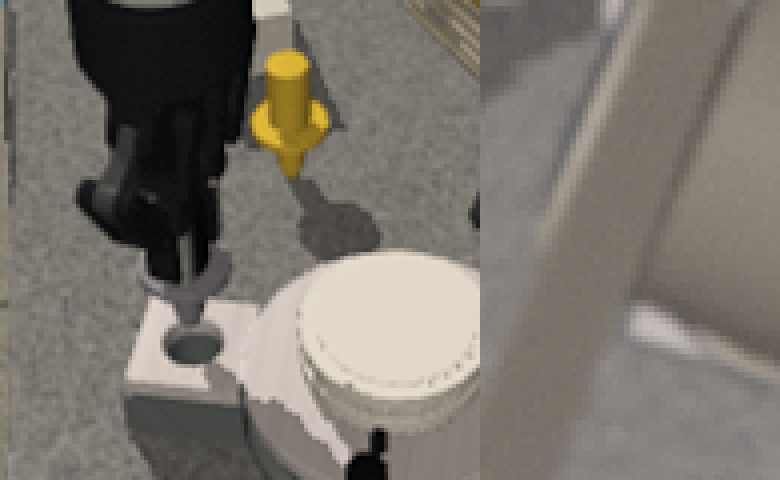

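```bash
python3 - <<'E'
from h import *
s=load('side11');print('foot',onz(s,237.1,270.2,54),'hole',onz(s,238.1,275.6,40),'expected foot px',proj(s,[427.1,-175.3,54]),'collar px',proj(s,[427.1,-175.3,93]))
E
```

```text
foot [ 424.77571449 -174.31842735   54.        ] hole [ 425.61604306 -176.31788643   40.        ] expected foot px [238.33555397 270.43681087] collar px [236.96010772 256.8237042 ]
```

The foot is about 2 mm from the hole centre. I'll lower it slowly.

Emit:
{"api": "step_arm", "payload": {"deltas": [{"translation":[-0.04,-0.07,0.8],"rot":[0,0,0]},{"translation":[-0.04,-0.07,1.6],"rot":[0,0,0]},{"translation":[-0.04,-0.07,2.4],"rot":[0,0,0]},{"translation":[-0.04,-0.07,3.2],"rot":[0,0,0]},{"translation":[-0.04,-0.07,4.0],"rot":[0,0,0]},{"translation":[-0.04,-0.07,4.5],"rot":[0,0,0]},{"translation":[-0.04,-0.07,4.5],"rot":[0,0,0]},{"translation":[-0.04,-0.07,4.5],"rot":[0,0,0]}]}}

```text
clock: 14.08
eef_pos: [427.3, -176.6, 229.0]
tcp_rot: [3.141, 0.0, 2.618]
contact_force: [0.7, 0.4, -1.2]
opening: 0.269
```

```bash
python3 - <<'E'
from h import *
s=readout.sense();print(s['eef_pos'],s['contact_force'],s['opening'])
E
```

```text
[ 427.25238716 -176.63125114  228.98862569] [ 0.67557282  0.44060262 -1.15193133] 0.2685163612839351
```

Emit:
{"api": "step_arm", "payload": {"deltas": [{"translation":[0,0,0.2],"rot":[0,0,0]},{"translation":[0,0,0.4],"rot":[0,0,0]},{"translation":[0,0,0.5],"rot":[0,0,0]},{"translation":[0,0,0.5],"rot":[0,0,0]}]}}

```text
clock: 14.58
eef_pos: [427.1, -176.6, 223.8]
tcp_rot: [3.141, -0.0, 2.618]
contact_force: [-0.1, 0.6, -1.3]
opening: 0.269
```

```bash
python3 - <<'E'
from h import *
s=readout.sense();print(s['eef_pos'],s['contact_force'],s['opening'])
b=grab('side','side12')['image']
cv2.imwrite('pics/c12.png',cv2.resize(b[190:310,190:310],(600,600),interpolation=3)[:,:,::-1])
E
```

```text
[ 427.10973271 -176.56606438  223.77035714] [-0.09348507  0.60376208 -1.32315126] 0.2686103751726528
```

View pics/c12.png

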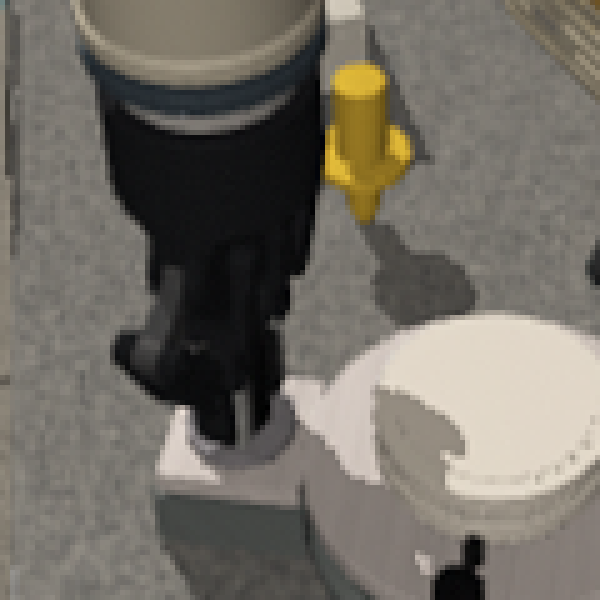

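The collar is down on the plate lug (crop (240,440)). I'll lower another 0.5 mm and release.

Emit:
{"api": "step_arm", "payload": {"deltas": [{"translation":[0,0,0.06],"rot":[0,0,0]},{"translation":[0,0,0.06],"rot":[0,0,0]}]}}

```text
clock: 14.88
eef_pos: [427.2, -176.6, 223.4]
tcp_rot: [3.141, 0.0, 2.618]
contact_force: [-0.2, 0.2, 0.3]
opening: 0.265
```

Emit:
{"api": "step_arm", "payload": {"deltas": [{"translation":[0,0,0],"rot":[0,0,0]},{"translation":[0,0,0],"rot":[0,0,0]},{"translation":[0,0,0],"rot":[0,0,0]},{"translation":[0,0,0],"rot":[0,0,0]},{"translation":[0,0,-1],"rot":[0,0,0]},{"translation":[0,0,-3],"rot":[0,0,0]},{"translation":[0,0,-6],"rot":[0,0,0]},{"translation":[0,0,-9],"rot":[0,0,0]}], "grip": 90}}

```text
clock: 15.88
eef_pos: [427.0, -176.6, 314.7]
tcp_rot: [3.141, -0.0, 2.618]
contact_force: [1.4, -0.5, 0.4]
opening: 0.646
```

```bash
python3 - <<'E'
from h import *
s=readout.sense();print(s['eef_pos'],s['contact_force'],s['opening'],delta([390,-60,420],120))
b=grab('side','side13')['image']
cv2.imwrite('pics/c13.png',cv2.resize(b[190:310,190:310],(600,600),interpolation=3)[:,:,::-1])
E
```

```text
[ 427.01891753 -176.61048865  314.69522806] [ 1.39374084 -0.51384191  0.4206755 ] 0.646347116524215 (array([  9.04,   8.25, -10.52]), array([ 0.001, -0.   ,  0.523]))
```

View pics/c13.png

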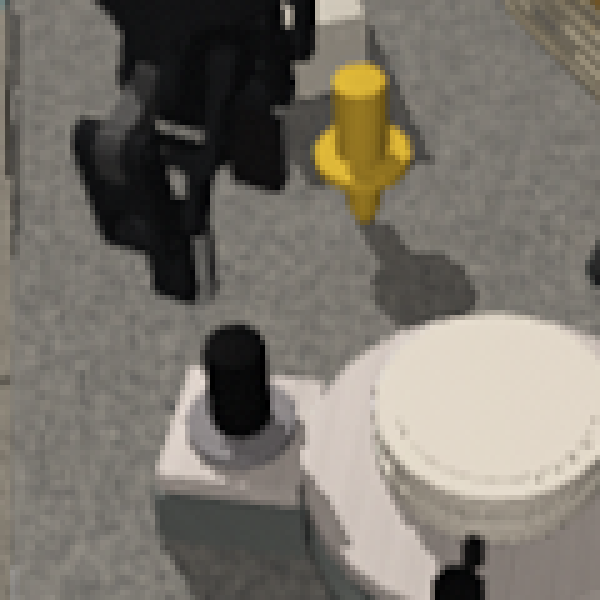

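The pin stands upright, with its collar flat on the lug. I'll back off for a top-view check.

Emit:
{"api": "step_arm", "payload": {"deltas": [{"translation":[0,0,-5],"rot":[0,0,0]},{"translation":[4,4,-9],"rot":[0,0,0.1]},{"translation":[9,8.2,-10.5],"rot":[0,0,0.3]},{"translation":[9,8.2,-10.5],"rot":[0,0,0.5]},{"translation":[14,16,-10.5],"rot":[0,0,0.52]},{"translation":[18,20,-10.5],"rot":[0,0,0.52]},{"translation":[18,20,-10.5],"rot":[0,0,0.52]},{"translation":[18,20,-10.5],"rot":[0,0,0.52]}]}}

```text
clock: 16.92
eef_pos: [370.8, 87.6, 418.9]
tcp_rot: [3.14, -0.0, 2.101]
contact_force: [0.1, -0.0, 0.5]
opening: 0.644
```

```bash
python3 - <<'E'
from h import *
s=readout.sense();print(s['eef_pos'],s['contact_force'],s['qvel'])
b=grab('side','side14')['image'];a=grab('top','top14')['image']
cv2.imwrite('pics/c14.png',np.hstack([cv2.resize(b[140:320,200:320],(380,570),interpolation=3),cv2.resize(a[190:270,300:350],(356,570),interpolation=3)])[:,:,::-1])
t=load('top14')
g=a[225:260,310:350].max(2);n,l,st,c=cv2.connectedComponentsWithStats((g<60).astype(np.uint8));print(st,c+[310,225])
print(proj(t,[427,-176,88]),proj(t,[427,-176,67]),proj(t,[427,-176,46]))
E
```

```text
[370.77369737  87.64436954 418.90653178] [ 0.11917275 -0.04292758  0.45005794] [-0.05100639  0.00493777  0.00073939 -0.01300653 -0.00165138 -0.03350422]
[[   0    0   40   35 1326]
 [  18   17   10    9   74]] [[329.34313725 241.78129713]
 [332.31081081 245.91891892]]
[332.74031934 245.36025846] [331.89815128 245.86863587] [331.09045713 246.35620299]
```

View pics/c14.png

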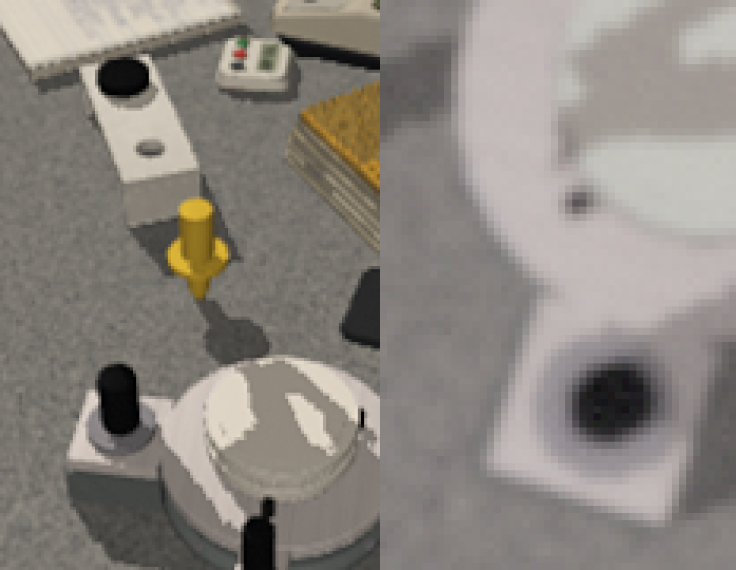

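The side view shows the pin upright and home at crop (118,410), the plug in the rack at (125,75), and the robot clear. In the top view the knob centroid is (332.3,245.9), where an upright pin at the hole centre should project to (331.9–332.7,245.4–245.9).

```bash
python3 -c "
from rig import ticket; print(ticket.sign_off())"
```

```text
the job is handed in; nothing more can be done
None
```

I turned the plate about 43° counterclockwise by its handle. I then took the black tall-knob pin from the rack and lowered it through both holes until its collar sat on the plate lug. I let go, backed the arm away and handed the job in at about 17 s. No verdict was reported.

- **Alignment:** before inserting the pin, I measured the plate hole within about 2 mm of the base hole.
- **Pin:** it went in with no noticeable contact force. At release its foot worked out to about 4 mm above the worktop, from the tool height. In the last top view the knob lay within 1 pixel (about 2 mm) of where an upright pin at the hole centre should appear, and the side view showed it upright.
- **Plug and robot:** the plug is still in the rack, the yellow pin was not touched, and the robot was clear of everything at the end.
- **Disagreements:** the two cameras differed by up to about 3 mm on single points, such as the plate hole at the start and the rack pin. This is well inside the clearances. No check failed.

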